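# Swing out the plate rest's brace and lay the plate on it

## Task

Swing the yellow brace of the blue inclined plate rest round by its black grip until it clicks fully home in its end detent across the foot of the sloping bed. Then lay the dark steel plate flat on the bed, its long side running up the slope between the four brass guide pins and its lower short edge resting against the brace, and let go. Leave the tape measure and the V-block where they stand.

Things in the scene. Friction and masses are not known exactly. Their poses are not given: they have to be found in the camera images.
- rest: Blue plate rest, fixed to the table; its place differs each run. Origin: on the table under the middle of the bed; x level, the bed rising toward +x; y along the bed's width; z up. Base plate x -80 to +55, y -50 to +50 mm, 8 mm thick, with a lug out to y +112 under the hinge. The brace's vertical hinge pin stands at x -55, y +55 mm; the detent housing, 38 mm high, at y +99 mm.
- bed: The rest's bright steel bed, 100 mm (x) x 90 mm (y), tilted 30 degrees. Origin: centre of its top surface, 85 mm above the table; x points up the slope, z square out of the surface, y as on the rest. Four brass guide pins, 8 mm thick, stand 8 mm out of it at x -34 and +33, y +-36.5 mm, leaving 65 mm for the 60 mm wide plate.
- seat (a point): Point on the bed's surface (3 mm down the slope from the bed's origin) under the centre of the plate when it rests against the brace. With the brace home, its face stands square to the bed 45 mm down the slope from here, and rises 17 mm above the surface.
- brace (a joint): Swing of the yellow brace, rad: 0 folded (points along the rest's -x), growing counter-clockwise seen from above to the end stop at 1.60 (lies across the bed's foot, points along the rest's -y). Starts at 0 to 0.5, stays where left (0.1 N m friction). A spring plunger resists from 1.1 (2 to 4 N at the grip); past its crest at 1.36 it drives the brace to the end stop and holds it.
- brace_grip (a point): Centre of the top of the brace's black upright round grip, 18 mm in diameter, 130 mm above the table, 120 mm from the hinge axis. The grip stands free from about 80 to 130 mm above the table. The beam under it is a yellow bar 14 mm wide, from 48 to 76 mm above the table.
- brace_hinge (a point): Point on the brace's vertical hinge axis, 90 mm above the table.
- plate: Loose dark steel plate, 60 (x) x 90 (y) x 12 mm (z), about 0.36 to 0.7 kg, lying flat on the table left of the rest. Origin: centre of its underside; its y axis is the long direction.
- tape: Bystander: yellow tape measure, 36 x 79 x 69 mm, origin under its centre.
- vblock: Bystander: grey V-block, 45 x 60 x 36 mm, origin under its centre.
Things that resemble listed ones, but are neither listed nor needed, are in the scene too. Several things have the shape of the plate; the one meant has the colours described above.

How it is judged (in metres and radians):
On the way, in this order (a step that is already met when the one before it is completed fails the run):
1. the brace is home in its end detent (value of joint brace above 1.54 rad), for 0.3 s.
2. the plate lies on the bed between the pins, its lower edge against the brace (x of plate in the frame of bed between -0.009 and 0.003 m and y of plate in the frame of bed between -0.005 and 0.005 m and z of plate in the frame of bed between -0.004 and 0.004 m and angle between the y axis of plate and the x axis of bed, either way round below 0.1 rad and angle between the z axis of plate and the z axis of bed, either way round below 0.06 rad and value of joint brace above 1.54 rad), for 0.2 s.
At the end, for the whole second after the job is handed in: The brace is home (past 1.54 of 1.60 rad) and the plate lies still and flat on the bed (within 4 mm and 0.06 rad), long side up the slope within 0.1 rad, centred across within 5 mm, its lower edge within about 6 mm of the brace's face (all of step 2 and linear speed of plate below 0.02 m/s); the robot touches nothing.
It fails at once if the tape measure is moved more than 30 mm (distance of tape from where it was at the start of the episode above 0.03 m).
It fails at once if the V-block is moved more than 30 mm (distance of vblock from where it was at the start of the episode above 0.03 m).
It also fails if it takes over 53 s, if anything falls off the work surface, if the arm or the gripper's body presses on something with over 40 N, if the wrist force passes 120 N, or if a joint passes its speed limit or range.

## Robot

A 7-joint arm with a two-finger parallel gripper is mounted at the origin on a cart in front of the work surface, level with it; the furniture and walls round the work are solid. World frame = base frame: x ahead of the robot, y to its left, z up, the work surface at z = 0. Lengths are in mm, angles in degrees, forces in N, time in s.
With the tool pointing down it reaches from about 425 to 825 mm from the base axis. Payload 3.6 kg.
Tool frame: the origin (TCP) lies midway between the tips of the shut fingers; the grasp point (between the pads) lies 19 mm behind it; z points along the fingers, y is the line along which they close (so a half turn about z gives the same grasp; the last joint's range is limited). The gripper opens to 85 mm and grips with 20 to 120 N. Pads are 22 mm wide; open, the fingers measure 114 mm over their backs; the gripper's body (76 mm by 85 mm) begins 54 mm behind the grasp point. The pads swing forward as they close: fully open they stand 13 mm farther back than shut.
Start: joints at [-72.336, 35.231, -0.722, 81.555, 0.464, 63.22, -2.315], TCP at [213.541, 613.889, 193.397] pointing down, gripper open.
Joint ranges: [-178.69, 178.69], [-17.37, 117.87], [-77.05, 75.6], [15.02, 138.74], [-78.02, 258.01], [0.78, 113.62], [-162.83, 162.83]. Speed limits (degrees/s): [159.86, 159.86, 180, 180, 180, 180, 180].

## Interface

Orientations are given as a 3x3 rotation matrix whose columns are the frame's x, y, z axes.
In Python, from bench import arm gives the robot as it stands.
- The arm moves only by the shell command python3 -m handwheel 'ROWS' [FORCE]. ROWS is JSON, a list of rows, each an object with "claw": the opening, from 0 (shut) to 1 (fully open); "linear": the shift along the tool's x, y, z in cm, a list of three; "roll": the turn about the tool's z in degrees. In form: [{"claw": claw, "linear": [tx, ty, tz], "roll": roll}, ...]. A call has 1 to 8 rows; each row shifts and turns the commanded pose from where the row before left it, along the tool's axes as they then stand; what a row does not reach is not made up. A row lasts 1/8 s, in which the tool goes at most 62.5 mm and 10.7 degrees, less where a joint would pass 70% of its speed; a pose out of reach is approached as far as the arm can. A call is refused whole if a number of a shift passes 6.25 or a number of a turn 10.7, either way. A call with a gripper value outside its range is refused whole. The fingers move at their own pace and stop on an object; FORCE is the grip in N (left out, the last holds). Time passes only in rows, so rows that do not move let the fingers close. It gives the time, the measured TCP pose, the force, the opening and the grip force at its end, in the units of the state.
- arm.observe(): the state, without advancing time (a new reading comes with each control period).
- arm.read_camera(name): name is "scene" or "top" or "wrist"; returns a dict with "image" (480x640x3 uint8, red, green, blue), "fx", "fy", "cx", "cy" (pixels), "D" ([k1, k2, p1, p2, k3] as OpenCV has them; the pictures are not rectified), "rvec" (rotation vector, rad) and "tvec" (3), from world to camera coordinates, as OpenCV has them. Camera axes: x right, y down, z forward; pixel columns grow to the right and rows downward; lengths in mm; the calibration is good to about 2 mm. A picture is of the moment at which its call begins. There is no depth.
- arm.hand_in(): hands the job in; it is judged then, once.
The state is a dict: "time": time; "joints": joint angles; "joint_velocities": joint speeds; "tau": joint torques, N m; "ee_pos": TCP position; "tcp_rot": TCP orientation; "contact_force": force on the tool from outside, world axes, zero at the start; "wrist_torque": the same for the moment, N m; "gripper_width": finger opening in mm; "grip_force": force on a finger pad.
Only numpy, scipy, OpenCV 4.12 (cv2) and the standard library are available. Lean on these libraries where they do the work, as an engineer would, in place of code of your own. Each camera call takes 0.05 s, during which the arm holds its last target. There are 200 camera calls.

## Working session

There is one attempt and no reset: what is moved stays moved. The work goes in short steps, Python scripts to look and compute and a shell command to move; the robot and the scene stay as the last step left them, time stands still between calls to the robot, and variables do not carry over. Pictures are saved under pics/ and viewed, at most 10 in all, crops included, and the job is handed in when it is done.

```bash
mkdir -p pics; cat > h.py <<'E'
import numpy as np, cv2
from bench import arm
def shot(n,f):
    c=arm.read_camera(n); cv2.imwrite('pics/'+f+'.png',c['image'][:,:,::-1]); np.save('pics/'+f+'.npy',c,allow_pickle=True)
    return c
def load(f): return np.load('pics/'+f+'.npy',allow_pickle=True).item()
def K(c): return np.array([[c['fx'],0,c['cx']],[0,c['fy'],c['cy']],[0,0,1.]])
def ray(c,uv):
    p=cv2.undistortPoints(np.array([[uv]],float),K(c),np.array(c['D'],float))[0,0]
    R=cv2.Rodrigues(np.array(c['rvec'],float))[0]; t=np.array(c['tvec'],float).ravel()
    return -R.T@t, R.T@np.array([p[0],p[1],1])
def atz(c,uv,z):
    o,d=ray(c,uv); return o+d*(z-o[2])/d[2]
def proj(c,P):
    return cv2.projectPoints(np.array(P,float).reshape(-1,3),np.array(c['rvec'],float),np.array(c['tvec'],float),K(c),np.array(c['D'],float))[0].reshape(-1,2)
E
python3 - <<'E'
from h import *
shot('top','t1');shot('scene','s1')
s=arm.observe();print(s['time'],s['ee_pos'],np.round(s['tcp_rot'],3))
E
```

```text
0.1 [213.31693129 613.1696575  192.34445441] [[-0.944  0.329 -0.001]
 [ 0.329  0.944 -0.002]
 [-0.    -0.002 -1.   ]]
```

View pics/t1.png

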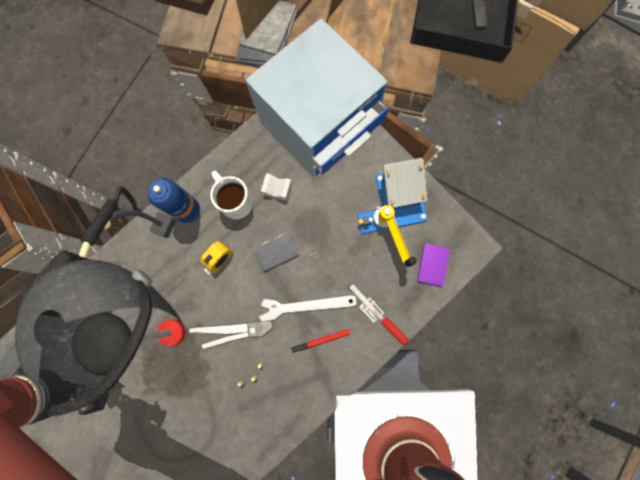

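View pics/s1.png

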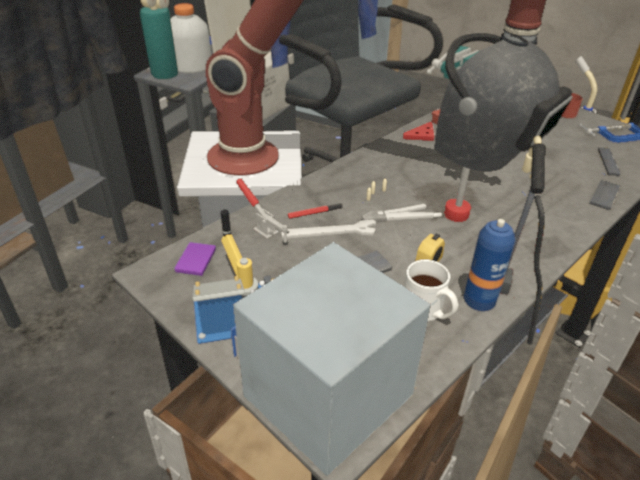

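The top view shows the rest (bed ~(405,183)), hinge ~(387,213), grip ~(409,261), dark plate ~(277,252), tape (215,257), V-block (277,187) and a cabinet behind them. I'll enlarge it to measure.

```bash
python3 - <<'E'
from h import *
c=load('t1');im=c['image'][150:300,250:450,::-1]
cv2.imwrite('pics/t1c.png',cv2.resize(im,None,fx=4,fy=4,interpolation=cv2.INTER_CUBIC))
for n,uv,z in [('hinge',(387,213),90),('grip',(409,261),130),('plate',(277,252),12),('bed',(405,183),85),('tape',(215,257),60),('vb',(277,187),36),('cab near',(320,172),0),('mug',(230,195),90)]: print(n,np.round(atz(c,uv,z)))
print(ray(c,(320,240)))
E
```

```text
hinge [548.  42.  90.]
grip [438.   6. 130.]
plate [474. 291.  12.]
bed [617.  -1.  85.]
tape [458. 425.  60.]
vb [624. 290.  36.]
cab near [670. 189.   0.]
mug [593. 388.  90.]
(array([ 349.04733213,  172.7507065 , 1039.57038162]), array([ 0.14661465,  0.01717814, -0.98934839]))
```

View pics/t1c.png

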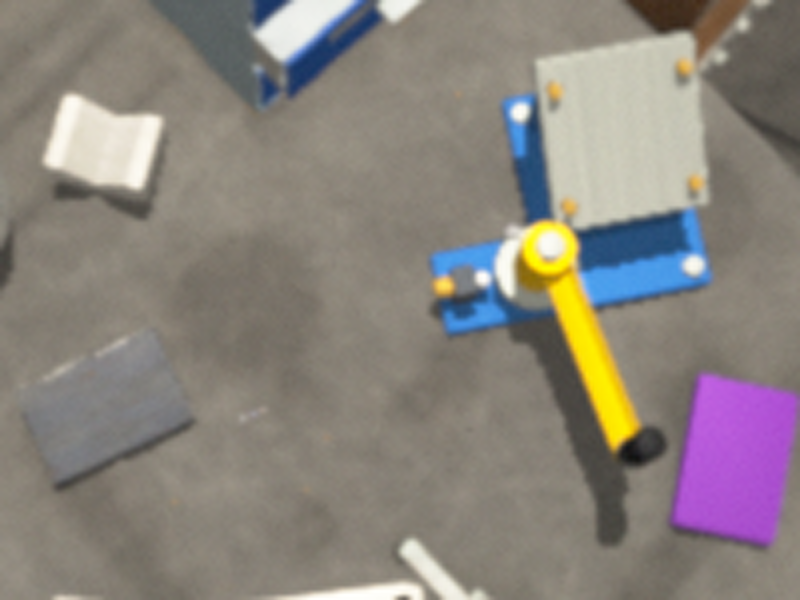

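```bash
cat >> h.py <<'E'
def Rz(a): return np.array([[np.cos(a),-np.sin(a),0],[np.sin(a),np.cos(a),0],[0,0,1]])
RB=np.array([[np.cos(np.pi/6),0,-.5],[0,1,0],[.5,0,np.cos(np.pi/6)]])
def bed2rest(p): return RB@np.array(p,float)+[0,0,85]
E
python3 - <<'E'
from h import *
from scipy.optimize import least_squares
c=load('t1'); px=lambda p:np.array(p)/4+[250,150]
P=[bed2rest(p) for p in [(33,36.5,8),(33,-36.5,8),(-34,-36.5,8),(-34,36.5,8),(50,45,0),(50,-45,0),(-50,-45,0)]]+[[-55,55,95]]
U=px([(555,90),(684,66),(696,183),(569,206),(536,60),(693,33),(708,200),(550,245)])
f=lambda q:(proj(c,[Rz(q[2])@p+[q[0],q[1],0] for p in P])-U).ravel()
r=least_squares(f,[600,0,0],x_scale=[10,10,.1],loss='soft_l1');print('rest',r.x[:2],np.degrees(r.x[2]));print(np.round(r.fun.reshape(-1,2)[:8],1) )
h=Rz(r.x[2])@[-55,55,90]+[*r.x[:2],0]; g=atz(c,px((648,440)),130); d=g-h; print('hinge',h,'grip',g,'r',np.hypot(*d[:2]),'ang',np.degrees(np.arctan2(d[1],d[0])-r.x[2])%360-180)
Q=[[30,45,12],[30,-45,12],[-30,-45,12],[-30,45,12]]
V=px([(22,385),(153,332),(192,415),(58,484)])
W=np.array([atz(c,v,12) for v in V]);print(np.round(W),np.linalg.norm(np.diff(W,axis=0),axis=1),'c',W.mean(0))
e=(W[0]+W[3]-W[1]-W[2]);print('plate yaw of long axis',np.degrees(np.arctan2(e[1],e[0])))
E
```

```text
rest [616.09124538  -2.65674535] 10.260893153371297
[[ 0.   0.2]
 [ 0.2  0.2]
 [ 0.1 -0.1]
 [ 0.1  0.1]
 [-0.7  0.1]
 [-0.1 -0.5]
 [ 0.3  0.7]
 [-0.  -0.7]]
hinge [552.17368406  41.66644673  90.        ] grip [440.02957627  -0.56945926 130.        ] r 119.83393787659831 ang 10.376570356863311
[[488. 342.  12.]
 [519. 265.  12.]
 [469. 242.  12.]
 [430. 320.  12.]] [82.75559137 54.36576917 87.40181314] c [476.58533527 292.33722807  12.        ]
plate yaw of long axis 114.38229811046934
```

The pins and corners fit within 0.7 px. The grip radius comes out at 119.8 mm (expected 120) and the brace at 0.18 rad. Before moving I'll check where the TCP is relative to the dark hood, and plan the path.

```bash
cat >> h.py <<'E'
def plan(p,R,tgt,yaw_y,n,nr=None):
    """rows from pose (p,R) straight to tgt, with tool y yaw (deg) reached evenly"""
    p=np.array(p,float);R=np.array(R)
    y0=np.degrees(np.arctan2(R[1,1],R[0,1])); dy=(yaw_y-y0+180)%360-180
    roll=-dy/n; out=[]; q=p.copy(); st=(np.array(tgt)-p)/n
    for i in range(n):
        l=np.round(R.T@(p+st*(i+1)-q)/10,2); q=q+R@l*10; out.append((l.tolist(),round(roll,1)))
        R=R@Rz(np.radians(roll))
    return out
E
python3 - <<'E'
from h import *
s=arm.observe();t=load('t1');sc=load('s1')
p=s['ee_pos'];T=[440,0,200]
for a in np.linspace(0,1,4):
    q=p+a*(np.array(T)-p); print(np.round(q),np.round(proj(t,[q,q+[0,0,150]])).tolist(),np.round(proj(sc,[q,q+[0,0,150]])).tolist())
print('redbase top',atz(t,(170,332),10),atz(sc,(457,212),10))
o,d=ray(t,(100,340));o2,d2=ray(sc,(495,100))
A=np.c_[d,-d2];k=np.linalg.lstsq(A,o2-o,rcond=None)[0];print('dome',o+d*k[0],o2+d2*k[1])
for r in plan(p,s['tcp_rot'],[300,330,200],(70.8),6): print(r)
E
```

```text
[213. 613. 192.] [[98.0, 378.0], [52.0, 391.0]] [[497.0, 129.0], [512.0, 65.0]]
[289. 409. 195.] [[203.0, 339.0], [177.0, 345.0]] [[415.0, 145.0], [425.0, 79.0]]
[364. 204. 197.] [[311.0, 298.0], [308.0, 296.0]] [[325.0, 162.0], [326.0, 94.0]]
[440.   0. 200.] [[419.0, 256.0], [438.0, 246.0]] [[222.0, 182.0], [214.0, 111.0]]
redbase top [290.31703779 539.0032301   10.        ] [289.94814744 533.56487359  10.        ]
dome [292.22277415 557.95111604 297.92595777] [292.96206145 562.59536595 300.28147645]
([-2.92, -3.98, -0.12], np.float64(0.0))
([-2.91, -3.99, -0.12], np.float64(0.0))
([-2.92, -3.98, -0.11], np.float64(0.0))
([-2.91, -3.98, -0.12], np.float64(0.0))
([-2.92, -3.98, -0.12], np.float64(0.0))
([-2.91, -3.99, -0.12], np.float64(0.0))
```

```bash
python3 - <<'E'
from h import *
w=shot('wrist','w1')['image'];a=load('s1')['image'][0:240,400:640];b=load('t1')['image'][240:480,0:240]
r=lambda i:cv2.resize(i,(400,300) if i.shape[1]==640 else (300,300))
cv2.imwrite('pics/mix.png',np.vstack([np.hstack([cv2.resize(a,(400,300)),cv2.resize(b,(400,300))]),np.hstack([cv2.resize(w,(400,300)),np.zeros((300,400,3),np.uint8)])])[:,:,::-1])
print(arm.observe()['joints'])
E
```

```text
[-72.33520392  35.27975107  -0.72418552  81.61977888   0.46519299
  63.21937262  -2.31378367]
```

View pics/mix.png

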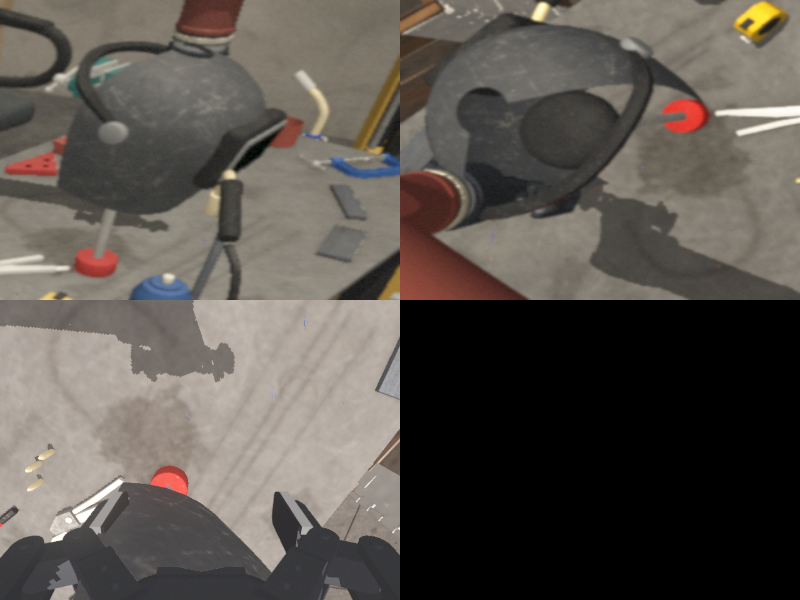

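The wrist view shows a welding helmet on a stand just outward of the gripper, and inward (image up) is clear. I'll retract radially first, then swing round at a small radius.

```bash
python3 -m handwheel '[{"claw":1,"linear":[0,-2,0],"roll":0},{"claw":1,"linear":[0,-5,0],"roll":0},{"claw":1,"linear":[0,-6,0],"roll":0},{"claw":1,"linear":[0,-6,0],"roll":0},{"claw":1,"linear":[0,-1.5,0],"roll":0}]' 30
```

```text
time: 0.78
ee_pos: [144.8, 415.7, 193.1]
tcp_rot: [[-0.945, 0.328, -0.001], [0.328, 0.945, -0.004], [-0.0, -0.004, -1.0]]
contact_force: [0.4, 0.2, -0.5]
gripper_width: 85.4
grip_force: 0.0
```

```bash
python3 -m handwheel '[{"claw":1,"linear":[-5.5,-0.3,0],"roll":7},{"claw":1,"linear":[-5.5,-0.3,0],"roll":7},{"claw":1,"linear":[-5.5,-0.3,0],"roll":7},{"claw":1,"linear":[-5.5,-0.3,0],"roll":7},{"claw":1,"linear":[-5.5,-0.3,0],"roll":7},{"claw":1,"linear":[-5.5,-0.3,0],"roll":7},{"claw":1,"linear":[-5.5,-0.3,0],"roll":7},{"claw":1,"linear":[-5.5,-0.3,0],"roll":7}]'
python3 - <<'E'
from h import *
s=arm.observe()
for r in plan(s['ee_pos'],s['tcp_rot'],[440,-0.6,170],-69.4,8):print(r)
E
```

```text
time: 1.78
ee_pos: [438.5, 110.3, 193.6]
tcp_rot: [[-0.252, 0.968, 0.002], [0.968, 0.252, 0.0], [-0.001, 0.002, -1.0]]
contact_force: [0.8, 0.7, -0.7]
gripper_width: 85.5
grip_force: 0.0
([-1.35, -0.33, 0.3], np.float64(10.5))
([-1.38, -0.08, 0.29], np.float64(10.5))
([-1.38, 0.17, 0.3], np.float64(10.5))
([-1.32, 0.42, 0.29], np.float64(10.5))
([-1.22, 0.65, 0.3], np.float64(10.5))
([-1.08, 0.87, 0.29], np.float64(10.5))
([-0.91, 1.05, 0.3], np.float64(10.5))
([-0.7, 1.2, 0.29], np.float64(10.5))
```

```bash
python3 -m handwheel '[{"claw":1,"linear":[-1.35,-0.33,0],"roll":10.5},{"claw":1,"linear":[-1.38,-0.08,0],"roll":10.5},{"claw":1,"linear":[-1.38,0.17,0],"roll":10.5},{"claw":1,"linear":[-1.32,0.42,0],"roll":10.5},{"claw":1,"linear":[-1.22,0.65,0],"roll":10.5},{"claw":1,"linear":[-1.08,0.87,0],"roll":10.5},{"claw":1,"linear":[-0.9,1.05,0],"roll":10.5},{"claw":1,"linear":[-0.7,1.2,0],"roll":10.5}]'
python3 -m handwheel '[{"claw":1,"linear":[0,0,0],"roll":0}]'
python3 - <<'E'
from h import *
c=shot('wrist','w2');print(arm.observe()['joints'],proj(c,[[440,-.6,130],[440,-.6,76],[552.2,41.7,90]]))
E
```

```text
time: 2.78
ee_pos: [439.3, 0.2, 193.6]
tcp_rot: [[0.937, 0.351, 0.001], [0.351, -0.937, -0.001], [0.001, 0.001, -1.0]]
contact_force: [0.8, 0.4, 0.2]
gripper_width: 85.3
grip_force: 0.0
time: 2.9
ee_pos: [439.0, -0.2, 193.5]
tcp_rot: [[0.935, 0.356, 0.001], [0.356, -0.935, -0.001], [0.0, 0.002, -1.0]]
contact_force: [0.1, 0.6, -0.2]
gripper_width: 85.1
grip_force: 0.0
[-35.176466    20.75117984  43.81016535 115.36696554 -18.41323101
  50.78626249 -50.42263869] [[323.86940465 236.00244721]
 [323.33425335 215.57976324]
 [324.31141305  44.71582957]]
```

View pics/w2.png

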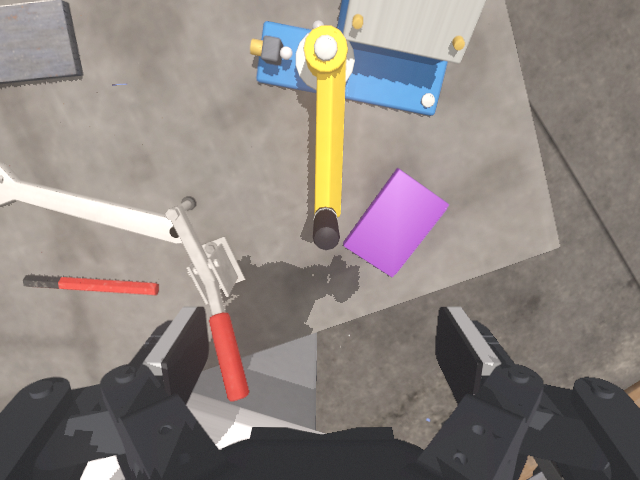

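The grip top shows at (327,236), against a prediction of (324,236), so the fit holds. Descending around it and closing.

```bash
python3 -m handwheel '[{"claw":1,"linear":[0,0,3],"roll":0},{"claw":1,"linear":[0,0,4],"roll":0},{"claw":1,"linear":[0,0,3.2],"roll":0},{"claw":0.3,"linear":[0,0,0],"roll":0},{"claw":0,"linear":[0,0,0],"roll":0},{"claw":0,"linear":[0,0,0],"roll":0},{"claw":0,"linear":[0,0,0],"roll":0},{"claw":0,"linear":[0,0,0],"roll":0}]' 30
python3 - <<'E'
from h import *
s=arm.observe();p=s['ee_pos'];R=s['tcp_rot'];h=np.array([552.2,41.7]);d=p[:2]-h
print(np.hypot(*d),np.degrees(np.arctan2(d[1],d[0]))%360-190.26, s['joints'],np.degrees(np.arctan2(R[1,1],R[0,1])))
E
```

```text
time: 3.95
ee_pos: [438.8, 0.7, 92.2]
tcp_rot: [[0.935, 0.356, 0.002], [0.356, -0.935, 0.0], [0.002, 0.0, -1.0]]
contact_force: [-0.4, -0.2, 3.9]
gripper_width: -0.2
grip_force: 2.4
120.57198566821549 9.633854672692763 [-27.54720074  29.58707117  35.57806085 122.72489141 -29.28999406
  36.0212991  -40.45813233] -69.16814720898594
```

The gripper shut on nothing, so I need to look.

```bash
python3 - <<'E'
from h import *
c=shot('wrist','w3');c2=shot('top','t2');c3=shot('scene','s2')
a=cv2.resize(c['image'],(560,420));b=cv2.resize(c2['image'][200:300,350:450],(240,240));d=cv2.resize(c3['image'][180:330,150:300],(240,240))
o=np.zeros((480,800,3),np.uint8);o[:420,:560]=a;o[:240,560:]=b;o[240:,560:]=d
cv2.imwrite('pics/m3.png',o[:,:,::-1])
E
```

```text
(no output)
```

View pics/m3.png

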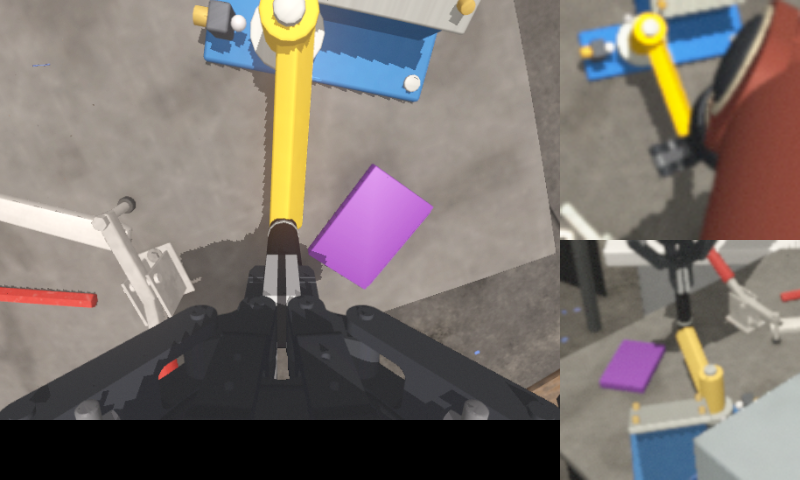

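```bash
python3 - <<'E'
from h import *
s=arm.observe();p=s['ee_pos']
for n in ['w3','t2','s2','t1','w2']:
    c=load(n);print(n,proj(c,[p,p+[0,0,19],[440,-.6,130]]).round().tolist())
c=load('w3');print(ray(c,(320,240))[0])
c=load('w2');
for z in (125,130,135): print(atz(c,(327,232),z))
c=load('w3')
o=cv2.resize(c['image'][220:340,250:400],(750,600),interpolation=cv2.INTER_CUBIC)
cv2.imwrite('pics/m4.png',o[:,:,::-1])
E
```

```text
w3 [[323.0, 275.0], [324.0, 292.0], [328.0, 310.0]]
t2 [[408.0, 262.0], [410.0, 262.0], [412.0, 260.0]]
s2 [[227.0, 226.0], [226.0, 218.0], [225.0, 211.0]]
t1 [[408.0, 262.0], [410.0, 262.0], [412.0, 260.0]]
w2 [[321.0, 222.0], [321.0, 229.0], [324.0, 236.0]]
[509.04541752  28.51528261 272.54484697]
[441.8827525   -2.12686012 125.        ]
[443.23996373  -1.52161948 130.        ]
[444.59717496  -0.91637883 135.        ]
```

View pics/m4.png

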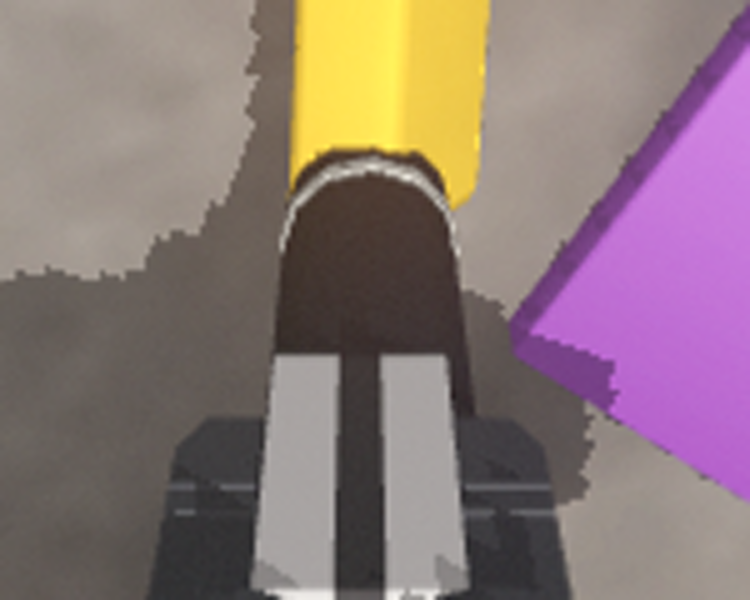

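```bash
python3 - <<'E'
from h import *
s=arm.observe();p=s['ee_pos'];R=s['tcp_rot'];c=load('w3')
f=lambda P:((proj(c,P)-[250,220])*5).round().tolist()
print('tip near/ctr/far',f([p+R[:,0]*11,p,p-R[:,0]*11]),'tip near +/-6.5 y',f([p+R[:,0]*11+R[:,1]*8.5,p+R[:,0]*11-R[:,1]*8.5]))
h=np.array([552.2,41.7,0]);u=R[:,0]*-1;u[2]=0
for r in (111,120,129): print(r,f([h+u*r+[0,0,z] for z in (76,80,130)]))
print(s['tau'],s['contact_force'],s['gripper_width'],s['grip_force'])
for z in(76,80): print(z,(lambda q:(q,np.linalg.norm((q-h)[:2])))(atz(c,(250+365/5,220+165/5),z)))
E
```

```text
tip near/ctr/far [[367.0, 172.0], [367.0, 276.0], [367.0, 378.0]] tip near +/-6.5 y [[455.0, 172.0], [280.0, 172.0]]
111 [[385.0, 133.0], [386.0, 145.0], [394.0, 350.0]]
120 [[385.0, 213.0], [385.0, 226.0], [394.0, 452.0]]
129 [[384.0, 291.0], [385.0, 306.0], [393.0, 551.0]]
[ 9.20598465e-02 -2.90328544e+01  4.45319653e+00 -8.99509549e+00
 -5.46366893e-03 -1.96947120e-01  5.20980084e-04] [-0.40038708  0.76456043  6.66577363] -0.10649103102437335 3.1634585559368134
76 (array([444.32220703,   2.91306912,  76.        ]), np.float64(114.63875533303494))
80 (array([445.63942722,   3.43411485,  80.        ]), np.float64(113.22293776866108))
```

```bash
python3 - <<'E'
from h import *
s=arm.observe();c=load('w2')
p=np.array([439,-.2,193.5]);R=s['tcp_rot']
for x in (-11,0,11):
  for z in (0,13): print(x,z,proj(c,[p+R[:,0]*x+R[:,1]*42.5+[0,0,z],p+R[:,0]*x-R[:,1]*42.5+[0,0,z]]).round().tolist())
print('cam',ray(c,(320,240))[0]-p, 'axis',ray(c,(320,240))[1])
c=load('t2');print(proj(c,[[438.8,.7,92],[438.8,.7,165]]))
E
```

```text
-11 0 [[408.0, 295.0], [239.0, 296.0]]
-11 13 [[413.0, 307.0], [233.0, 308.0]]
0 0 [[409.0, 275.0], [237.0, 275.0]]
0 13 [[415.0, 286.0], [232.0, 286.0]]
11 0 [[411.0, 254.0], [236.0, 254.0]]
11 13 [[417.0, 264.0], [230.0, 264.0]]
cam [ 70.43017895  28.19553139 180.34640231] axis [-0.28466892 -0.10634902 -0.95275492]
[[408.14477731 262.38966073]
 [414.66401002 258.82239041]]
```

The finger tips in both wrist pictures appear about 40 mm nearer the camera than the reported TCP. The 6 N upward force also fits shut fingertips resting on top of the grip at z≈131. I'll open, go about 36 mm lower and close again.

```bash
python3 -m handwheel '[{"claw":1,"linear":[0,0,-1],"roll":0},{"claw":1,"linear":[0,0,0],"roll":0},{"claw":1,"linear":[0,0,0],"roll":0},{"claw":1,"linear":[0,0,0],"roll":0},{"claw":1,"linear":[0,0,0],"roll":0}]'
python3 -m handwheel '[{"claw":1,"linear":[0,0,2.5],"roll":0},{"claw":1,"linear":[0,0,2],"roll":0},{"claw":0,"linear":[0,0,0],"roll":0},{"claw":0,"linear":[0,0,0],"roll":0},{"claw":0,"linear":[0,0,0],"roll":0},{"claw":0,"linear":[0,0,0],"roll":0},{"claw":0,"linear":[0,0,0],"roll":0}]' 30
```

```text
time: 4.72
ee_pos: [438.0, 0.6, 101.2]
tcp_rot: [[0.935, 0.355, -0.0], [0.355, -0.935, -0.0], [-0.001, -0.0, -1.0]]
contact_force: [0.4, 0.1, -0.2]
gripper_width: 85.3
grip_force: 0.0
time: 5.6
ee_pos: [438.6, 0.6, 57.0]
tcp_rot: [[0.935, 0.355, 0.001], [0.355, -0.935, 0.0], [0.001, 0.0, -1.0]]
contact_force: [-0.4, -0.3, 5.5]
gripper_width: 17.2
grip_force: 30.2
```

Gripped (17.2 mm). Swinging the brace along the arc.

```bash
cat > b.py <<'E'
from h import *
s=arm.observe();p=s['ee_pos'];R=s['tcp_rot'];h=np.array([552.2,41.7]);d=p[:2]-h
print('r',np.hypot(*d),'ang',np.degrees(np.arctan2(d[1],d[0]))%360-190.26,'yaw rel',np.degrees(np.arctan2(R[1,1],R[0,1]))+69.4+10.4, s['joints'].round(),s['wrist_torque'])
E
python3 -m handwheel '[{"claw":0,"linear":[0.06,1.23,0],"roll":-5.9},{"claw":0,"linear":[0.06,1.23,0],"roll":-5.9},{"claw":0,"linear":[0.06,1.23,0],"roll":-5.9},{"claw":0,"linear":[0.06,1.23,0],"roll":-5.9},{"claw":0,"linear":[0.06,1.23,0],"roll":-5.9},{"claw":0,"linear":[0.06,1.23,0],"roll":-5.9},{"claw":0,"linear":[0.06,1.23,0],"roll":-5.9}]'; python3 b.py
```

```text
time: 6.48
ee_pos: [493.0, -64.4, 57.0]
tcp_rot: [[0.465, 0.885, -0.001], [0.885, -0.465, -0.001], [-0.002, -0.001, -1.0]]
contact_force: [-2.8, -0.7, 6.5]
gripper_width: 17.2
grip_force: 30.4
r 121.50479827544852 ang 50.59136197662775 yaw rel 52.06325838128534 [ -8.  34.  20. 115. -20.  33.  -3.] [-0.23801366  0.55162091  0.10219404]
```

```bash
python3 -m handwheel '[{"claw":0,"linear":[0.07,1.23,0],"roll":-5.9},{"claw":0,"linear":[0.07,1.23,0],"roll":-5.9},{"claw":0,"linear":[0.07,1.23,0],"roll":-5.9},{"claw":0,"linear":[0.07,1.23,0],"roll":-5.9},{"claw":0,"linear":[0.07,1.23,0],"roll":-5.9},{"claw":0,"linear":[0.07,1.23,0],"roll":-5.9},{"claw":0,"linear":[0.05,1.0,0],"roll":-5},{"claw":0,"linear":[0,0,0],"roll":0}]' 40; python3 b.py
```

```text
time: 7.48
ee_pos: [575.3, -77.0, 57.1]
tcp_rot: [[-0.217, 0.976, -0.0], [0.976, 0.217, -0.004], [-0.004, -0.001, -1.0]]
contact_force: [-1.7, -4.7, 4.5]
gripper_width: 17.0
grip_force: 39.4
r 120.90991071238257 ang 90.73850289012432 yaw rel 92.30391284334834 [  0.  39.   8. 102.  -8.  40.  25.] [-0.78027247  0.3186778   0.29672619]
```

```bash
python3 -m handwheel '[{"claw":0,"linear":[0,0.3,0],"roll":0},{"claw":0,"linear":[0,0,0],"roll":0},{"claw":0.5,"linear":[0,0,0],"roll":0},{"claw":0.5,"linear":[0,0,0],"roll":0},{"claw":0.5,"linear":[0,0,0],"roll":0},{"claw":0.5,"linear":[0,0,-4],"roll":0},{"claw":0.5,"linear":[0,0,-6],"roll":0},{"claw":1,"linear":[0,0,-4],"roll":0}]'; python3 b.py
python3 - <<'E'
from h import *
c=shot('wrist','w4');t=shot('top','t3')
q=190.26+91.7;e=np.radians(q);print(proj(c,[[552.2+120*np.cos(e),41.7+120*np.sin(e),130]]),proj(c,[[552.2,41.7,95]]))
a=cv2.resize(c['image'],(480,360));b=cv2.resize(t['image'][150:270,350:470],(320,320))
o=np.zeros((360,800,3),np.uint8);o[:,:480]=a;o[:320,480:]=b
cv2.imwrite('pics/m5.png',o[:,:,::-1])
E
```

```text
time: 8.48
ee_pos: [579.4, -72.6, 199.1]
tcp_rot: [[-0.217, 0.976, 0.003], [0.976, 0.217, -0.0], [-0.001, 0.003, -1.0]]
contact_force: [1.4, -0.3, 0.4]
gripper_width: 59.8
grip_force: 0.0
r 117.46054260799804 ang 93.11158864328479 yaw rel 92.34762326836773 [-2. 29. 10. 93. -6. 58. 23.] [0.01536359 0.02363867 0.03213712]
[[316.55387871 239.14684554]] [[318.21614951  50.87174837]]
```

View pics/m5.png

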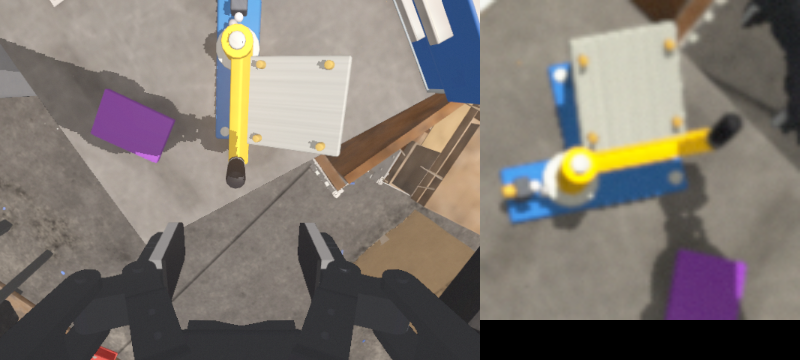

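The brace is home: the grip shows at the predicted end position, and the beam lies across the foot of the bed. Now to the plate.

```bash
python3 - <<'E'
from h import *
s=arm.observe()
for r in plan(s['ee_pos'],s['tcp_rot'],[478,288,150],24.4,8):print(r)
E
```

```text
([4.69, -0.3, 0.63], np.float64(-1.5))
([4.7, -0.17, 0.63], np.float64(-1.5))
([4.7, -0.05, 0.62], np.float64(-1.5))
([4.69, 0.06, 0.63], np.float64(-1.5))
([4.7, 0.19, 0.63], np.float64(-1.5))
([4.69, 0.32, 0.63], np.float64(-1.5))
([4.68, 0.43, 0.62], np.float64(-1.5))
([4.66, 0.55, 0.63], np.float64(-1.5))
```

```bash
python3 -m handwheel '[{"claw":1,"linear":[4.7,-0.3,0.6],"roll":-1.5},{"claw":1,"linear":[4.7,-0.2,0.6],"roll":-1.5},{"claw":1,"linear":[4.7,0,0.6],"roll":-1.5},{"claw":1,"linear":[4.7,0,0.6],"roll":-1.5},{"claw":1,"linear":[4.7,0.2,0.6],"roll":-1.5},{"claw":1,"linear":[4.7,0.3,0.6],"roll":-1.5},{"claw":1,"linear":[4.7,0.4,0.6],"roll":-1.5},{"claw":1,"linear":[4.7,0.6,0.6],"roll":-1.5}]' >/dev/null
python3 -m handwheel '[{"claw":1,"linear":[0,0,0],"roll":0}]'
python3 - <<'E'
from h import *
c=shot('wrist','w5')
# dark plate corners by colour/rectangle: predicted outline
cen=np.array([476.6,292.3,12]);a=np.radians(114.4);u=np.array([np.cos(a),np.sin(a),0]);v=np.array([-u[1],u[0],0])
P=proj(c,[cen+45*u+30*v,cen+45*u-30*v,cen-45*u-30*v,cen-45*u+30*v]);print(P.round().tolist())
cv2.imwrite('pics/w5c.png',cv2.resize(c['image'][:400],(800,500))[:,:,::-1])
E
```

```text
time: 9.7
ee_pos: [469.3, 294.5, 146.8]
tcp_rot: [[-0.424, 0.906, -0.004], [0.906, 0.424, 0.002], [0.003, -0.003, -1.0]]
contact_force: [-0.3, 0.4, 0.3]
gripper_width: 85.1
grip_force: 0.0
[[291.0, 163.0], [367.0, 164.0], [362.0, 270.0], [292.0, 269.0]]
```

View pics/w5c.png

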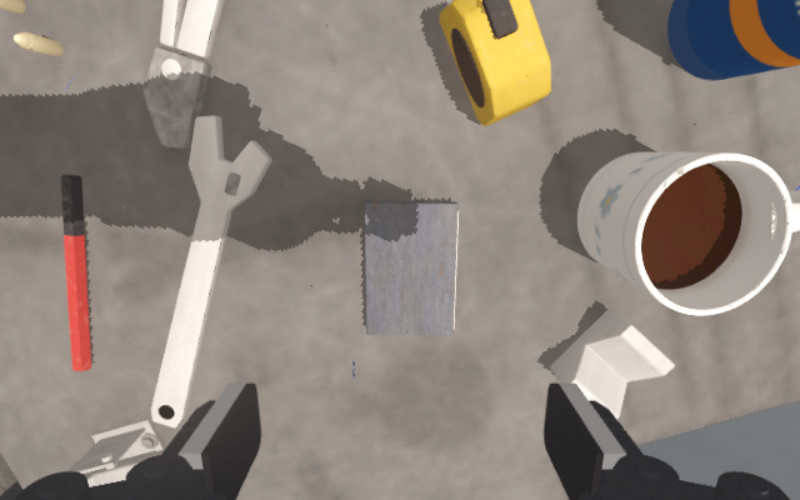

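The plate corners in the wrist view (291,162), (366,163), (364,267), (294,267) match the prediction within about 2 px.

```bash
python3 - <<'E'
from h import *
c=load('w5');W=np.array([atz(c,v,12) for v in [(291,162),(366.5,163),(364,267),(293.5,267)]])
cen=W.mean(0);e=W[0]+W[1]-W[2]-W[3];yaw=np.degrees(np.arctan2(e[1],e[0]));print(cen,yaw,np.linalg.norm(np.diff(W,axis=0),axis=1))
cen=(cen+np.array([476.6,292.3,12]))/2; yaw=(yaw+114.4)/2
s=arm.observe();a=np.radians(yaw);t=cen-5*np.array([np.cos(a),np.sin(a),0]);t[2]=0;print(t,yaw)
for r in plan(s['ee_pos'],s['tcp_rot'],t,yaw-90,3):print(r)
E
```

```text
[476.29882045 293.76356936  12.        ] 115.3873385153389 [59.82198629 88.29023113 60.44238979]
[478.55408817 288.49633203   0.        ] 114.89366925766944
([-0.19, 0.21, 4.9], np.float64(-0.0))
([-0.18, 0.2, 4.91], np.float64(-0.0))
([-0.19, 0.21, 4.9], np.float64(-0.0))
```

```bash
python3 -m handwheel '[{"claw":1,"linear":[-0.2,0.2,5],"roll":0},{"claw":1,"linear":[-0.2,0.2,5],"roll":0},{"claw":1,"linear":[-0.2,0.2,5],"roll":0},{"claw":1,"linear":[0,0,3],"roll":0},{"claw":1,"linear":[0,0,0],"roll":0}]' 
python3 - <<'E'
from h import *
c=shot('wrist','w6');cv2.imwrite('pics/w6.png',cv2.resize(c['image'],(640,480))[:,:,::-1])
E
```

```text
time: 10.38
ee_pos: [479.6, 282.9, -33.9]
tcp_rot: [[-0.413, 0.911, -0.005], [0.911, 0.413, -0.004], [-0.002, -0.006, -1.0]]
contact_force: [0.8, 1.1, -0.3]
gripper_width: 85.7
grip_force: 0.0
```

View pics/w6.png

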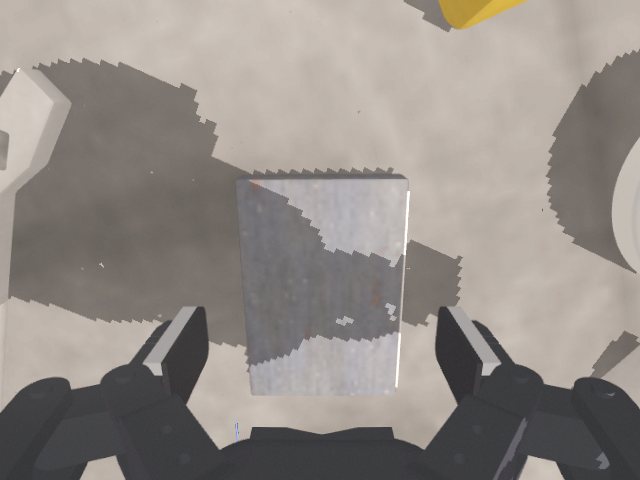

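The plate is centred between the open fingers, at pixel columns 240–405. Next a small +x correction, then I feel downward.

```bash
python3 -m handwheel '[{"claw":1,"linear":[0.5,0,0.4],"roll":0},{"claw":1,"linear":[0,0,0],"roll":0}]'; python3 -m handwheel '[{"claw":1,"linear":[0,0,0.4],"roll":0},{"claw":1,"linear":[0,0,0],"roll":0}]' | grep -E "pos|force"; python3 -m handwheel '[{"claw":1,"linear":[0,0,0.4],"roll":0},{"claw":1,"linear":[0,0,0],"roll":0}]' | grep -E "pos|force"
```

```text
time: 10.68
ee_pos: [479.1, 291.7, -34.4]
tcp_rot: [[-0.416, 0.909, 0.002], [0.909, 0.416, 0.002], [0.001, 0.002, -1.0]]
contact_force: [0.1, -0.8, 1.2]
gripper_width: 85.3
grip_force: 0.0
ee_pos: [478.7, 290.4, -39.5]
contact_force: [0.5, -0.1, 0.6]
grip_force: 0.0
ee_pos: [478.5, 290.3, -44.0]
contact_force: [-0.1, -0.9, -0.7]
grip_force: 0.0
```

```bash
python3 -m handwheel '[{"claw":0.75,"linear":[0,0,0],"roll":0},{"claw":0.75,"linear":[0,0,0],"roll":0}]' 40| grep -E "pos|force|width"; python3 -m handwheel '[{"claw":0,"linear":[0,0,0],"roll":0},{"claw":0,"linear":[0,0,0],"roll":0},{"claw":0,"linear":[0,0,0],"roll":0}]' 40| grep -E "pos|force|width"
```

```text
ee_pos: [478.8, 290.5, -43.6]
contact_force: [-0.1, -0.3, -0.2]
gripper_width: 63.6
grip_force: 0.0
ee_pos: [478.8, 290.6, -42.5]
contact_force: [-0.9, -1.1, 6.2]
gripper_width: 58.8
grip_force: 51.1
```

Width 58.8 mm, and the tips touch the table. I'll regrip 6 mm higher, at mid-thickness, to leave clearance above the slope.

```bash
python3 -m handwheel '[{"claw":0.8,"linear":[0,0,0],"roll":0},{"claw":0.8,"linear":[0,0,0],"roll":0},{"claw":0.8,"linear":[0,0,-0.7],"roll":0},{"claw":0,"linear":[0,0,0],"roll":0},{"claw":0,"linear":[0,0,0],"roll":0},{"claw":0,"linear":[0,0,0],"roll":0},{"claw":0,"linear":[0,0,0],"roll":0}]' 40; python3 -m handwheel '[{"claw":0,"linear":[0,0,-2],"roll":0},{"claw":0,"linear":[0,0,-3],"roll":0},{"claw":0,"linear":[0,0,0],"roll":0},{"claw":0,"linear":[0,0,0],"roll":0}]'
```

```text
time: 12.68
ee_pos: [479.0, 290.7, -35.5]
tcp_rot: [[-0.415, 0.91, 0.001], [0.91, 0.415, 0.0], [0.0, 0.001, -1.0]]
contact_force: [-0.8, -0.8, 7.2]
gripper_width: 58.7
grip_force: 42.0
time: 13.18
ee_pos: [477.5, 289.9, 12.1]
tcp_rot: [[-0.415, 0.91, -0.003], [0.91, 0.415, -0.002], [-0.0, -0.003, -1.0]]
contact_force: [-0.5, -0.1, -5.5]
gripper_width: 58.5
grip_force: 46.3
```

The plate is held; the wrist reads about 5.5 N. Next I refine the rest pose from the pins in the earlier wrist picture, check the cabinet clearance and plan the transfer.

```bash
python3 - <<'E'
from h import *
from scipy.optimize import least_squares
c=load('w4');t=load('t1')
pins=[bed2rest(p) for p in [(33,36.5,8),(33,-36.5,8),(-34,-36.5,8),(-34,36.5,8)]]
q0=[616.09,-2.66,np.radians(10.26)]
pp=proj(c,[Rz(q0[2])@p+[q0[0],q0[1],0] for p in pins]);print(pp.round(1).tolist())
hsv=cv2.cvtColor(c['image'],cv2.COLOR_RGB2HSV);m=cv2.inRange(hsv,(10,110,100),(28,255,255))
n,l,st,ce=cv2.connectedComponentsWithStats(m)
U=[];
for a in pp:
    k=[i for i in range(1,n) if 20<st[i,4]<400 and np.hypot(*(ce[i]-a))<18];print([(ce[i].round(1).tolist(),int(st[i,4]),st[i,:4].tolist()) for i in k])
for z in(0,100,200,300): print(z,atz(t,(387,118),z).round(),atz(t,(386,85),z).round())
s=arm.observe()
E
```

```text
[[439.6, 84.5], [426.8, 195.1], [341.6, 183.6], [347.0, 83.9]]
[([438.5, 86.0], 121, [432, 81, 14, 11])]
[([426.4, 194.9], 106, [421, 190, 12, 11])]
[([342.3, 183.9], 92, [337, 180, 12, 9])]
[([347.4, 85.8], 110, [341, 81, 13, 11])]
0 [809.  21.   0.] [900.  20.   0.]
100 [765.  35. 100.] [847.  34. 100.]
200 [721.  50. 200.] [794.  49. 200.]
300 [677.  65. 300.] [741.  64. 300.]
```

```bash
python3 - <<'E'
from h import *
s=arm.observe();p=s['ee_pos'];R=s['tcp_rot']
q=Rz(np.radians(10.26))@[2.5,0,0]+[616.1,-2.7,120];print(q)
up=p+[0,0,60]
a=plan(up,R,q,100.3,10)
for r in a:print(r)
E
```

```text
[618.56002406  -2.25471177 120.        ]
([-3.24, 0.07, -0.48], np.float64(-7.6))
([-3.23, -0.36, -0.48], np.float64(-7.6))
([-3.15, -0.78, -0.47], np.float64(-7.6))
([-3.01, -1.19, -0.48], np.float64(-7.6))
([-2.84, -1.58, -0.48], np.float64(-7.6))
([-2.6, -1.93, -0.48], np.float64(-7.6))
([-2.33, -2.27, -0.48], np.float64(-7.6))
([-2.0, -2.55, -0.47], np.float64(-7.6))
([-1.65, -2.79, -0.48], np.float64(-7.6))
([-1.27, -2.98, -0.48], np.float64(-7.6))
```

```bash
python3 -m handwheel '[{"claw":0,"linear":[0,0,-3],"roll":0},{"claw":0,"linear":[0,0,-3],"roll":0},{"claw":0,"linear":[-3.2,0.1,-0.5],"roll":-7.6},{"claw":0,"linear":[-3.2,-0.4,-0.5],"roll":-7.6},{"claw":0,"linear":[-3.2,-0.8,-0.5],"roll":-7.6},{"claw":0,"linear":[-3,-1.2,-0.5],"roll":-7.6},{"claw":0,"linear":[-2.8,-1.6,-0.5],"roll":-7.6},{"claw":0,"linear":[-2.6,-1.9,-0.5],"roll":-7.6}]' >/dev/null
python3 -m handwheel '[{"claw":0,"linear":[-2.3,-2.3,-0.5],"roll":-7.6},{"claw":0,"linear":[-2,-2.6,-0.5],"roll":-7.6},{"claw":0,"linear":[-1.6,-2.8,-0.5],"roll":-7.6},{"claw":0,"linear":[-1.2,-2.9,-0.5],"roll":-7.6},{"claw":0,"linear":[0,0,0],"roll":0},{"claw":0,"linear":[0,0,0],"roll":0}]'
cat > e.py <<'E'
from h import *
import sys
s=arm.observe();p=s['ee_pos'];R=s['tcp_rot'];Q=Rz(np.radians(10.26))
q=Q.T@(p-[616.1,-2.7,0]);print('ee in rest',q.round(1),'yaw err',(np.degrees(np.arctan2(R[1,1],R[0,1]))-100.3).round(2),'F rest',(Q.T@s['contact_force']).round(1),'w',s['gripper_width'].round(1) if hasattr(s['gripper_width'],'round') else s['gripper_width'],'gf',s['grip_force'],'t',s['time'])
E
python3 e.py
```

```text
time: 14.92
ee_pos: [616.0, -0.5, 121.3]
tcp_rot: [[-0.983, -0.182, -0.004], [-0.182, 0.983, 0.001], [0.004, 0.002, -1.0]]
contact_force: [-0.8, 0.8, -5.4]
gripper_width: 58.4
grip_force: 46.3
ee in rest [  0.3   2.1 121.3] yaw err 0.17 F rest [-0.7  0.9 -5.4] w 58.39298308947595 gf 46.28089785575867 t 14.925
```

```bash
python3 -m handwheel '[{"claw":0,"linear":[-0.2,-0.2,2.5],"roll":0},{"claw":0,"linear":[0,0,0],"roll":0}]' >/dev/null; cat > pins.py <<'E'
from h import *
c=shot('wrist','wx');s=arm.observe()
pins=[bed2rest(p) for p in [(33,36.5,6),(33,-36.5,6),(-34,-36.5,6),(-34,36.5,6)]]
pp=proj(c,[Rz(np.radians(10.26))@p+[616.1,-2.7,0] for p in pins])
hsv=cv2.cvtColor(c['image'],cv2.COLOR_RGB2HSV);m=cv2.inRange(hsv,(10,110,100),(28,255,255))
n,l,st,ce=cv2.connectedComponentsWithStats(m)
for a in pp: print(a.round(1),[(ce[i].round(1).tolist(),st[i].tolist()) for i in range(1,n) if st[i,4]>20 and np.hypot(*(ce[i]-a))<45])
p=s['ee_pos'];R=s['tcp_rot']
print('plate top corners',proj(c,[p+R@[x,y,0]+[0,0,47.5] for x,y in((48,30),(48,-30),(-42,-30),(-42,30))]).round().tolist())
E
python3 pins.py; python3 e.py
```

```text
[391.9 330.7] []
[242.  329.9] [([243.4, 371.9], [239, 363, 9, 20, 115])]
[248.3 198.7] [([246.4, 191.8], [240, 189, 14, 7, 47])]
[387.5 199.5] [([386.1, 191.6], [381, 190, 11, 4, 31])]
plate top corners [[406.0, 203.0], [230.0, 203.0], [246.0, 417.0], [392.0, 417.0]]
ee in rest [ 2.3  0.9 97. ] yaw err 0.31 F rest [-0.5 -0.1 -4.9] w 58.38409146526388 gf 46.2715208530426 t 15.225
```

```bash
python3 -m handwheel '[{"claw":0,"linear":[0,-0.1,1.5],"roll":-0.3},{"claw":0,"linear":[0,0,0.4],"roll":0},{"claw":0,"linear":[0,0,0],"roll":0},{"claw":0,"linear":[0,0,0],"roll":0}]' 22 >/dev/null;python3 e.py;  python3 -m handwheel '[{"claw":0,"linear":[0,0,0.3],"roll":0},{"claw":0,"linear":[0,0,0.3],"roll":0},{"claw":0,"linear":[0,0,0],"roll":0}]'>/dev/null; python3 e.py
```

```text
ee in rest [ 4.3 -1.6 79.8] yaw err 0.51 F rest [ 0.  -0.1 -5.7] w 58.01221354897774 gf 46.26778542995453 t 15.725
ee in rest [ 4.  -1.6 73.8] yaw err 0.52 F rest [-1.4 -0.2 -1.7] w 58.447793674856726 gf 46.639806032180786 t 16.1
```

```bash
python3 -m handwheel '[{"claw":0,"linear":[0,0.1,0.3],"roll":0.5},{"claw":0,"linear":[0,0,0.3],"roll":0},{"claw":0,"linear":[0,0,0],"roll":0}]' 22 >/dev/null;python3 e.py;  python3 -m handwheel '[{"claw":0,"linear":[0,0,0.3],"roll":0},{"claw":0,"linear":[0,0,0.3],"roll":0},{"claw":0,"linear":[0,0,0],"roll":0}]'>/dev/null; python3 e.py
```

```text
ee in rest [ 2.7 -1.3 67.9] yaw err -0.03 F rest [-5.6 -0.5  4.2] w 58.18977502277442 gf 47.62373864650726 t 16.475
ee in rest [ 1.8 -1.3 61.4] yaw err -0.02 F rest [-5.8 -1.5  2.9] w 58.112993609808846 gf 47.454262375831604 t 16.85
```

The plate is pivoting in the grip as intended. Continuing.

```bash
python3 -m handwheel '[{"claw":0,"linear":[-0.1,0.1,0.3],"roll":0},{"claw":0,"linear":[0,0,0.3],"roll":0},{"claw":0,"linear":[0,0,0],"roll":0}]' 22 >/dev/null;python3 e.py;  python3 -m handwheel '[{"claw":0,"linear":[0,0,0.2],"roll":0},{"claw":0,"linear":[0,0,0],"roll":0}]'>/dev/null; python3 e.py
```

```text
ee in rest [ 2.3 -1.3 55. ] yaw err -0.06 F rest [-6.4 -1.7  1.7] w 58.30936094603213 gf 46.81714117527008 t 17.225
ee in rest [ 2.3 -1.3 54.4] yaw err -0.06 F rest [-7.2 -2.3  8.1] w 58.16614339763625 gf 47.43694603443146 t 17.475
```

```bash
python3 -m handwheel '[{"claw":0,"linear":[0,-0.1,0.2],"roll":0},{"claw":0,"linear":[0,0,0],"roll":0}]'>/dev/null; python3 e.py; python3 - <<'E'
from h import *
c=shot('wrist','w8');cv2.imwrite('pics/w8.png',c['image'][:,:,::-1])
p=arm.observe()['ee_pos'];Q=Rz(np.radians(10.26))
# expected top corners of plate flat on the bed at x=-1..-3
for x0 in(-3,0): print(x0,proj(c,[Q@bed2rest([x0+a,b,12])+[616.1,-2.7,0] for a,b in((-45,30),(-45,-30),(45,-30),(45,30))]).round().tolist())
print('brace top edge',proj(c,[Q@bed2rest([-48,y,17])+[616.1,-2.7,0] for y in(-30,30)]).round().tolist())
hsv=cv2.cvtColor(c['image'],cv2.COLOR_RGB2HSV).astype(int)
for u in (270,320,360): print(u,[(v,c['image'][v,u].tolist()) for v in range(130,320,6)])
E
```

```text
ee in rest [ 2.4 -1.3 54.3] yaw err -0.04 F rest [-11.4  -0.4  15.8] w 58.03634673366428 gf 48.468706011772156 t 17.725
-3 [[394.0, 179.0], [250.0, 179.0], [240.0, 410.0], [404.0, 410.0]]
0 [[395.0, 186.0], [250.0, 186.0], [240.0, 419.0], [404.0, 419.0]]
brace top edge [[248.0, 175.0], [397.0, 175.0]]
270 [(130, [99, 126, 167]), (136, [102, 127, 167]), (142, [142, 146, 144]), (148, [228, 193, 74]), (154, [229, 194, 73]), (160, [231, 196, 75]), (166, [230, 195, 73]), (172, [216, 182, 69]), (178, [202, 168, 61]), (184, [201, 167, 64]), (190, [184, 177, 166]), (196, [183, 177, 166]), (202, [183, 175, 166]), (208, [127, 114, 107]), (214, [120, 112, 108]), (220, [120, 112, 112]), (226, [118, 110, 105]), (232, [123, 117, 119]), (238, [119, 115, 117]), (244, [114, 112, 114]), (250, [120, 118, 120]), (256, [118, 116, 119]), (262, [116, 113, 118]), (268, [115, 113, 115]), (274, [111, 109, 113]), (280, [109, 107, 109]), (286, [109, 105, 109]), (292, [108, 105, 106]), (298, [110, 107, 108]), (304, [112, 108, 109]), (310, [113, 108, 108]), (316, [113, 109, 110])]
320 [(130, [89, 125, 169]), (136
[... 795 characters left out ...]
152, 132]), (148, [224, 189, 71]), (154, [225, 191, 72]), (160, [226, 190, 71]), (166, [225, 190, 72]), (172, [208, 175, 66]), (178, [198, 163, 61]), (184, [196, 165, 62]), (190, [180, 174, 165]), (196, [179, 174, 166]), (202, [179, 174, 166]), (208, [115, 110, 110]), (214, [115, 109, 110]), (220, [114, 111, 109]), (226, [114, 110, 109]), (232, [117, 112, 111]), (238, [118, 114, 114]), (244, [117, 112, 111]), (250, [117, 114, 114]), (256, [118, 115, 114]), (262, [116, 114, 114]), (268, [116, 112, 113]), (274, [116, 112, 111]), (280, [115, 111, 113]), (286, [119, 114, 117]), (292, [113, 109, 110]), (298, [114, 111, 112]), (304, [115, 111, 112]), (310, [116, 111, 113]), (316, [113, 108, 113])]
```

```bash
python3 - <<'E'
from h import *
c=load('w8');Q=Rz(np.radians(10.26))
for z in (0,6,12): print(z,[(x,int(proj(c,[Q@bed2rest([x,0,z])+[616.1,-2.7,0]])[0,1])) for x in range(-54,-34,2)])
im=c['image'].astype(int).sum(2)
for v in (215,240,270,290): # plate side borders
    r=im[v];d=np.abs(np.diff(cv2.GaussianBlur(r.astype(np.float32).reshape(1,-1),(5,1),0)[0]));print(v,[(int(u),int(d[u])) for u in np.argsort(-d)[:10]])
for u in(265,280,320,360,375):
    d=np.diff(im[185:230,u]);print(u,185+int(np.argmin(d)))
E
```

```text
0 [(-54, 176), (-52, 180), (-50, 184), (-48, 188), (-46, 193), (-44, 197), (-42, 201), (-40, 206), (-38, 210), (-36, 214)]
6 [(-54, 171), (-52, 175), (-50, 179), (-48, 184), (-46, 188), (-44, 193), (-42, 197), (-40, 201), (-38, 206), (-36, 210)]
12 [(-54, 165), (-52, 170), (-50, 174), (-48, 179), (-46, 183), (-44, 188), (-42, 192), (-40, 197), (-38, 202), (-36, 206)]
215 [(109, 61), (248, 49), (108, 47), (110, 47), (245, 41), (142, 41), (76, 38), (141, 38), (247, 37), (75, 30)]
240 [(395, 73), (246, 59), (247, 51), (394, 50), (396, 48), (161, 43), (162, 38), (245, 34), (248, 21), (393, 17)]
270 [(396, 70), (245, 66), (397, 59), (246, 46), (244, 43), (395, 41), (184, 37), (183, 32), (185, 24), (215, 20)]
290 [(87, 87), (91, 80), (397, 72), (86, 71), (92, 65), (244, 62), (88, 58), (225, 57), (245, 54), (226, 53)]
265 205
280 205
320 205
360 205
375 205
```

The plate's lower edge is at row 205, so about 8 mm uphill of the brace face at row 188. I'll slide it down along the slope.

```bash
python3 -m handwheel '[{"claw":0,"linear":[0.25,0,0.05],"roll":0},{"claw":0,"linear":[0.25,0,0.15],"roll":0},{"claw":0,"linear":[0,0,0],"roll":0}]'>/dev/null; python3 e.py; cat > row.py <<'E'
from h import *
c=shot('wrist','w9');im=c['image'].astype(int).sum(2);Q=Rz(np.radians(10.26));im3=c['image'].astype(int)
g=[(x,int(proj(c,[Q@bed2rest([x,0,0])+[616.1,-2.7,0]])[0,1])) for x in range(-50,-34,2)];print(g)
for u in(265,280,320,360,375):
    r0=g[0][1]-25;col=im3[r0:r0+70,u];print(u,''.join('Y' if p[0]-p[2]>60 else 'B' if p.sum()>450 else 'd' if p.sum()>200 else 'k' for p in col),r0)
E
python3 row.py
```

```text
ee in rest [ 2.9 -1.3 54.2] yaw err -0.03 F rest [-6.6  0.2 18. ] w 58.4405869271793 gf 48.55367302894592 t 18.15
[(-50, 183), (-48, 188), (-46, 192), (-44, 196), (-42, 201), (-40, 205), (-38, 209), (-36, 214)]
265 YYYYYYYYYYYYYYYYYYYYYYYYYYYYBBBBBBBBBBBBBBBBBBBBdddddddddddddddddddddd 158
280 YYYYYYYYYYYYYYYYYYYYYYYYYYYYBBBBBBBBBBBBBBBBBBBBdddddddddddddddddddddd 158
320 YYYYYYYYYYYYYYYYYYYYYYYYYYYYBBBBBBBBBBBBBBBBBBBBdddddddddddddddddddddd 158
360 YYYYYYYYYYYYYYYYYYYYYYYYYYYBBBBBBBBBBBBBBBBBBBBBdddddddddddddddddddddd 158
375 YYYYYYYYYYYYYYYYYYYYYYYYYYYBBBBBBBBBBBBBBBBBBBBBdddddddddddddddddddddd 158
```

```bash
python3 -m handwheel '[{"claw":0,"linear":[0,0,-0.3],"roll":0},{"claw":0,"linear":[0.25,0,0],"roll":0},{"claw":0,"linear":[0,0,0],"roll":0}]'>/dev/null; python3 e.py;python3 -m handwheel '[{"claw":0,"linear":[0.25,0,0],"roll":0},{"claw":0,"linear":[0,0,0],"roll":0}]'>/dev/null; python3 e.py; python3 row.py
```

```text
ee in rest [-3.2 -0.5 51.8] yaw err 0.02 F rest [-0.  -0.2  0.6] w 58.14930123677502 gf 46.68108522891998 t 18.575
ee in rest [-6.4 -0.3 51.4] yaw err 0.03 F rest [-0.5  0.  -3.5] w 58.224207117568355 gf 46.5751576423645 t 18.825
[(-50, 205), (-48, 209), (-46, 214), (-44, 218), (-42, 222), (-40, 227), (-38, 231), (-36, 236)]
265 YYYYYYYYYYYYYYYYYYYYYYYYYddddddddddddddddddddddddddddddddddddddddddddd 180
280 YYYYYYYYYYYYYYYYYYYYYYYYYddddddddddddddddddddddddddddddddddddddddddddd 180
320 YYYYYYYYYYYYYYYYYYYYYYYYYddddddddddddddddddddddddddddddddddddddddddddd 180
360 YYYYYYYYYYYYYYYYYYYYYYYYYddddddddddddddddddddddddddddddddddddddddddddd 180
375 YYYYYYYYYYYYYYYYYYYYYYYYYddddddddddddddddddddddddddddddddddddddddddddd 180
```

The plate's edge now meets the brace with no bed showing between them. Releasing.

```bash
python3 -m handwheel '[{"claw":0.78,"linear":[0,0,0],"roll":0},{"claw":0.78,"linear":[0,0,0],"roll":0},{"claw":0.85,"linear":[0,0,0],"roll":0},{"claw":0.85,"linear":[0,0,0],"roll":0},{"claw":0.85,"linear":[0,0,-0.5],"roll":0}]'>/dev/null; python3 e.py; python3 row.py
python3 -m handwheel '[{"claw":0.85,"linear":[0,0,-2],"roll":0},{"claw":0.85,"linear":[0,0,-4],"roll":0},{"claw":0.85,"linear":[0,0,-5],"roll":0},{"claw":0.85,"linear":[2,0,-1],"roll":0},{"claw":0.85,"linear":[0,0,0],"roll":0},{"claw":0.85,"linear":[0,0,0],"roll":0}]'>/dev/null; python3 e.py
python3 - <<'E'
from h import *
c=shot('wrist','w10');Q=Rz(np.radians(10.26));W=lambda P:proj(c,[Q@bed2rest(p)+[616.1,-2.7,0] for p in P])
for x in (-3,0):print('top corners exp',x,W([(x-45,30,12),(x-45,-30,12),(x+45,-30,12),(x+45,30,12)]).round(1).tolist())
im=c['image'].astype(int)
cls=lambda col:''.join('Y' if p[0]-p[2]>60 else 'B' if p.sum()>420 else 'd' if p.sum()>200 else 'k' for p in col)
import itertools
def runs(s,o):
    r=[];i=o
    for k,g in itertools.groupby(s):
        n=len(list(g));r.append((k,i,i+n));i+=n
    return r
P=W([(-48,0,0),(-30,0,12),(0,0,12),(25,0,12),(42,0,12),(50,0,0)]).round().astype(int);print(P.tolist())
for u in (-20,0,20):
    q=W([(-3,u,12)]).astype(int)[0];print('col',q[0],[r for r in runs(cls(im[130:470,q[0]]),130) if r[2]-r[1]>2])
for p in P[1:5]: print('row',p[1],[r for r in runs(cls(im[p[1],200:450]),200) if r[2]-r[1]>2])
E
```

```text
ee in rest [-5.4 -0.6 57.3] yaw err 0.03 F rest [ 0.1 -0.6 -0.5] w 72.48576857075058 gf 0.0 t 19.5
[(-50, 200), (-48, 204), (-46, 208), (-44, 213), (-42, 217), (-40, 221), (-38, 225), (-36, 230)]
265 YYYYYYYYYYYYYYYYYYYddddddddddddddddddddddddddddddddddddddddddddddddddd 175
280 YYYYYYYYYYYYYYYYYYYddddddddddddddddddddddddddddddddddddddddddddddddddd 175
320 YYYYYYYYYYYYYYYYYYYddddddddddddddddddddddddddddddddddddddddddddddddddd 175
360 YYYYYYYYYYYYYYYYYYYddddddddddddddddddddddddddddddddddddddddddddddddddd 175
375 YYYYYYYYYYYYYYYYYYYddddddddddddddddddddddddddddddddddddddddddddddddddd 175
ee in rest [-25.1  -0.7 176.8] yaw err 0.02 F rest [ 0.5  0.  -0.3] w 72.55029052572029 gf 0.0 t 20.3
top corners exp -3 [[362.1, 190.4], [280.2, 190.3], [277.1, 315.4], [364.9, 315.5]]
top corners exp 0 [[362.2, 194.3], [280.1, 194.2], [277.0, 319.9], [365.0, 320.0]]
[[321, 196], [321, 214], [321, 255], [321, 291], [321, 316], [321, 327]]
col 292 [('d', 130, 170), ('Y', 170, 191), ('B', 191, 336), ('d', 336, 372), ('Y', 372, 413), ('d', 413, 423), ('d', 425, 428), ('k', 428, 470)]
col 321 [('B', 130, 137), ('d', 140, 170), ('Y', 170, 190), ('B', 190, 376), ('d', 376, 383), ('d', 384, 400), ('Y', 400, 423), ('d', 423, 429), ('B', 429, 434), ('k', 434, 470)]
col 349 [('B', 130, 138), ('d', 141, 170), ('Y', 170, 190), ('B', 190, 388), ('d', 388, 429), ('k', 429, 470)]
row 214 [('d', 200, 204), ('B', 204, 268), ('Y', 268, 276), ('B', 276, 281), ('B', 282, 365), ('Y', 365, 373), ('B', 373, 450)]
row 255 [('d', 204, 215), ('d', 220, 223), ('B', 223, 233), ('B', 234, 450)]
row 291 [('B', 200, 211), ('d', 211, 215), ('Y', 215, 233), ('d', 233, 259), ('B', 259, 450)]
row 316 [('B', 200, 209), ('k', 211, 226), ('Y', 227, 236), ('d', 236, 258), ('B', 258, 417), ('k', 418, 433), ('B', 435, 448)]
```

```bash
python3 - <<'E'
from h import *
c=load('w10');g=cv2.GaussianBlur(cv2.cvtColor(c['image'],cv2.COLOR_RGB2GRAY),(3,3),0).astype(int)
for u in (290,305,321,340,352): 
    d=np.abs(np.diff(g[296:340,u]));i=np.argsort(-d)[:4];print('col',u,[(296+int(k),int(d[k])) for k in i])
for v in (205,225,240,260,280,300):
    o=[]
    for a,b in((270,295),(350,372)):
        d=np.abs(np.diff(g[v,a:b]));i=np.argsort(-d)[:3];o.append([(a+int(k),int(d[k])) for k in i])
    print('row',v,o)
Q=Rz(np.radians(10.26))
for x in(-35,-15,5,25,40): print(x,proj(c,[Q@bed2rest([x,y,12])+[616.1,-2.7,0] for y in(-30,30)]).round(1).tolist(),proj(c,[Q@bed2rest([x,y,0])+[616.1,-2.7,0] for y in(-30,30)]).round(1).tolist())
cv2.imwrite('pics/f.png',c['image'][:,:,::-1])
E
```

```text
col 290 [(325, 30), (314, 27), (333, 26), (313, 21)]
col 305 [(325, 32), (314, 27), (313, 20), (326, 16)]
col 321 [(325, 30), (314, 27), (313, 24), (324, 15)]
col 340 [(325, 29), (314, 25), (313, 23), (324, 15)]
col 352 [(314, 27), (325, 27), (313, 27), (324, 14)]
row 205 [[(280, 34), (278, 27), (281, 22)], [(362, 22), (361, 15), (364, 12)]]
row 225 [[(280, 31), (279, 25), (281, 11)], [(363, 39), (362, 21), (364, 17)]]
row 240 [[(279, 28), (280, 25), (278, 10)], [(363, 29), (364, 18), (362, 14)]]
row 260 [[(279, 38), (278, 20), (280, 17)], [(364, 31), (363, 25), (365, 12)]]
row 280 [[(278, 31), (279, 28), (277, 12)], [(364, 32), (365, 23), (363, 15)]]
row 300 [[(278, 42), (274, 36), (272, 30)], [(368, 16), (364, 15), (367, 11)]]
-35 [[279.8, 207.3], [362.5, 207.4]] [[281.4, 212.0], [360.9, 212.1]]
-15 [[279.1, 234.2], [363.1, 234.3]] [[280.8, 237.8], [361.5, 237.9]]
5 [[278.4, 261.9], [363.7, 262.0]] [[280.1, 264.5], [362.0, 264.6]]
25 [[277.7, 290.5], [364.4, 290.6]] [[279.5, 291.9], [362.6, 292.0]]
40 [[277.2, 312.5], [364.8, 312.6]] [[279.0, 313.0], [363.0, 313.1]]
```

All the plate edges fall within about 1.5 px of the flat, seated prediction: lower edge 190, upper edge 314, sides 279 and 364. The arm is clear, so I'm handing in.

```bash
python3 -c "
from bench import arm
print(arm.hand_in())"
```

```text
the job is handed in; nothing more can be done
None
```

The job is handed in at about 20 s of the 53 s allowed: the brace is in its end detent, the plate lies flat on the bed against it, the arm is clear, and the tape measure and V-block were left alone. The hand-in call returned no verdict; the plate's final position was checked from the last wrist image, the brace from an image taken just after its swing.

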